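# Fetch the wide tape roll from the lidded case to the tray under the bench shelf

## Robot

A 7-joint arm with a two-finger parallel gripper is mounted at the origin on the work surface. World frame = base frame: x ahead of the robot, y to its left, z up, the work surface at z = 0. Lengths are in mm, angles in rad, forces in N, time in s.
With the tool pointing down it reaches from about 400 to 900 mm from the base axis. Payload 5.6 kg.
Tool frame: the origin (TCP) lies at the very end of the fingers, on their centre line; the grasp point (between the pads) lies 19 mm behind it (robot.grip_depth is the distance from the TCP to the grasp point, in mm); z points along the fingers, y is the line along which they close (so a half turn about z gives the same grasp; the last joint's range is limited). The gripper opens to 92 mm and grips with 3 to 60 N. Pads are 20 mm wide; open, the fingers measure 128 mm over their backs; the gripper's body (75 mm by 189 mm) begins 69 mm behind the grasp point.
Start: joints at [-1.155, 0.468, -0.012, 1.603, 0.006, 1.071, -0.056], TCP at [287.907, 582.768, 214.592] pointing down, gripper open.
Joint ranges: [-2.53, 2.53], [-0.31, 2.02], [-1.57, 1.55], [0.28, 2.44], [-1.29, 4.43], [0.15, 1.84], [-2.92, 2.92]. Speed limits (rad/s): [2.57, 2.57, 3.14, 3.14, 3.14, 3.14, 3.14].

## Interface

Orientations are given as a unit quaternion [x, y, z, w].
In Python, from rig import robot, viewer, outline_of gives the robot as it stands.
- The arm moves only by the tool send_rows, never from a script. Its argument "series" is a list of rows, each an object with "fingers": the opening, from 0 (shut) to 1 (fully open); "travel": the shift along the tool's x, y, z as a fraction of full scale, a list of three; "twist": the turn about the tool's z as a fraction of full scale. In form: [{"fingers": fingers, "travel": [tx, ty, tz], "twist": twist}, ...]. A call has 1 to 5 rows; each row shifts and turns the commanded pose from where the row before left it, along the tool's axes as they then stand; what a row does not reach is not made up. Full scale, the value 1, is 0.15 m for a shift and 0.5 rad for a turn. A row lasts 1/10 s, in which the tool goes at most 50 mm and 8.59 degrees, less where a joint would pass 70% of its speed; a pose out of reach is approached as far as the arm can. A call with a number of a shift or a turn outside -1 to 1 is refused whole. A call with a gripper value outside its range is refused whole. The fingers move at their own pace and stop on an object; the grip force is fixed at half the most. Time passes only in rows, so rows that do not move let the fingers close. It gives the time, the measured TCP pose, the force, the opening and the grip force at its end, in the units of the state.
- robot.get_state(): the state, without advancing time (a new reading comes with each control period).
- viewer.capture(name): name is "side" or "top" or "wrist"; returns (picture, depth): 384x512x3 uint8, red, green, blue; 384x512 float32, mm along the optical axis (not along the pixel's ray), 0 where there is no reading.
- viewer.calibration(name): a dict with "fx", "fy", "cx", "cy" (pixels), "view" (4x4, takes a point from world to camera coordinates); the wrist camera has in their place "T_tool_cam" (4x4, takes a point from camera to tool coordinates, whose origin is the TCP and whose axes are the flange's). Camera axes: x right, y down, z forward; pixel columns grow to the right and rows downward; lengths in mm; the calibration is good to about 2 mm. The wrist camera is an equidistant fisheye: a pixel r from the principal point sees the ray r / f radians off the axis. A picture is of the moment at which its call begins: read the wrist's pose just before it. calibration takes no time and is no camera call.
- robot.hand_in(): hands the job in; it is judged then, once.
Trained networks look in the newest picture that a camera, given by its name, has taken for a name from the list of things; names that differ only in an ending like _2 or _b are one class to them, and where a whole thing is asked for, a point or a joint stands for the part that bears it (a point fixed in the world has none). Each returns a list of dicts, best first, with "p" (0 to 1); they miss things now and then, are a little off and sometimes report something else, mostly with a low value. They report only what shows in the picture. A call takes as long as a camera call.
- outline_of(name, camera): "region" (384x512 bool, what is visible of it) and "box" ([left, top, right, bottom] in pixels, round what is visible of it).
The state is a dict: "clock": time; "joint_positions": joint angles; "joint_velocities": joint speeds; "tau": joint torques, N m; "tool_pos": TCP position; "orientation": TCP orientation; "force": force on the tool from outside, world axes, zero at the start; "ft_torque": the same for the moment, N m; "opening": opening from 0.0 (shut) to 1.0 (fully open); "grip_force": force on a finger pad.
Only numpy, scipy, OpenCV 4.12 (cv2) and the standard library are available. Lean on these libraries where they do the work, as an engineer would, in place of code of your own. Each camera call takes 0.05 s, during which the arm holds its last target. There are 200 camera calls.

## Task

Lift the lid of the grey case right open until it rests back on its stop, draw the wider (taller-standing) of the two tape rolls straight up off its spindle, and set it down flat, the same way up, inside the small steel tray under the edge of the bench shelf; lower it in rather than dropping it. Leave the lid open on its stop, the narrow roll on its spindle, and do not disturb the bottle, the cardboard box or the tumbler.

Things in the scene. Friction and masses are not known exactly. Their poses are not given: they have to be found in the camera images.
- case: Grey plastic case fixed to the bench, left or right of the robot's centre line: 150 mm deep (x), 254 wide (y), walls 4 mm thick and 58 high. Origin at the centre of its underside, z up; its front, without hinges, faces its own -x. Inside stand two vertical spindles, one tape roll on each; which roll is on which varies.
- spindle_a (a point): Centre of the top of the case's spindle at its own y = +52 mm, x = 0. Each aluminium spindle is 18 mm in diameter, rises from a black seat 48 mm wide whose top is 20 mm above the bench, and ends 80 mm above the bench.
- spindle_b (a point): Centre of the top of the other, equal spindle, at y = -52 mm of the case.
- lid (a joint): Lid angle in rad: 0 closed, grows as it opens, 1.78 on its stop (12 degrees past vertical). About 0.3 kg (2 N to lift at the tab), swings freely, falls shut if let go below about 1.1; past about 1.5 it falls open on to its stop. The lid is a hollow shell 150 x 254 mm, 36 deep; its lower edges lie in the plane of the hinge axis.
- lid_tab (a point): Middle of the lid's black front handle tab, where to grip it, 176 mm from the hinge axis. The tab is 56 mm wide (along the hinge axis), 10 thick and stands out 40 from the lid's front (150 to 190 mm from the hinge axis), its underside in the plane of the hinge axis; closed, that is 58.5 mm above the bench, free below. Axes turn with the lid: x tab to hinge, y along hinge, z out of its outer face.
- lid_hinge (a point): Middle of the lid's hinge axis, on the back rim of the case, 75 mm behind the case's centre and 58.5 mm above the bench. The axis runs along y of the case; axes turn with the lid.
- wide_roll: The wide tape roll, to be moved: a rigid off-white ring with a cardboard core standing on end, 60 mm outside diameter, 30 mm bore, 48 mm tall, about 0.12 kg. Origin at the centre of its underside, z along its axis (up). At the start it sits on a spindle seat, its underside 20 mm above the bench.
- narrow_roll: The narrow tape roll, stays on the other spindle: same 60 mm diameter and 30 mm bore but only 24 mm tall. Origin at the centre of its underside.
- shelf: Low wooden shelf fixed on the bench, on the other side from the case. Board 150 mm deep (x), 220 wide (y), underside 118 and top 132 above the bench. Origin on the bench under the tray's centre, z up; open front faces its own -x. Board spans x = 0 to 150 mm, so it covers the back half of the tray: reach in from the front with a leaning tool. Round 12 mm legs at x = 12 and 138, y = +-100.
- tray (a point): Centre of the tray's inner floor, 3 mm above the bench, axes as the shelf's. The square steel tray is fixed to the bench, 92 mm outside, 86 mm inside, its rim 14 mm above the bench.
- bottle: White plastic bottle, 52 mm diameter, 120 mm tall, standing on the shelf board (origin centre of its underside). Leave alone.
- slide_box: Closed cardboard box 100 x 75 x 30 mm lying loose on the bench between case and shelf, nearer the robot (origin centre of its underside). Leave alone.
- tumbler: White tumbler of rulers and brushes, 76 mm diameter, about 205 mm tall with its contents, standing on the bench behind and between case and shelf (origin centre of its underside). Leave alone. Further out, not listed, stand a fixed microscope 370 mm tall at the far left (y over 0.43 m) and a fixed 100 mm high card box at the far right (y below -0.43 m).

How it is judged (in metres and radians):
On the way, in this order (a step that is already met when the one before it is completed fails the run):
1. the lid rests open on its stop, both rolls still on their spindles (value of joint lid above 1.72 rad and z of each of wide_roll, narrow_roll in the frame of case below 0.04 m), for 0.2 s.
2. the wide roll is held clear above its spindle, the lid still open (value of joint lid above 1.72 rad and contact force between the fingers and wide_roll above 0.5 N and z of wide_roll in the frame of case above 0.081 m), for 0.1 s.
3. the wide roll, still held by the fingers, is lowered upright into the tray to within 15 mm of its floor (x of wide_roll in the frame of tray between -0.018 and 0.018 m and y of wide_roll in the frame of tray between -0.018 and 0.018 m and contact force between the fingers and wide_roll above 0.5 N and angle between wide_roll's own z axis and vertical below 0.35 rad and z of wide_roll in the frame of tray below 0.015 m), for 0.05 s.
At the end, for the whole second after the job is handed in: Lid open on its stop (above 1.72 rad); wide roll flat on the tray floor, same way up (underside within 6 mm, axis within 0.12 rad of vertical, centre within 18 mm of the tray centre along each tray axis), released and at rest; narrow roll still down on its spindle (value of joint lid above 1.72 rad and angle between wide_roll's own z axis and vertical below 0.12 rad and x of wide_roll in the frame of tray between -0.018 and 0.018 m and y of wide_roll in the frame of tray between -0.018 and 0.018 m and z of wide_roll in the frame of tray between -0.006 and 0.006 m and linear speed of wide_roll below 0.02 m/s and contact force between the fingers and wide_roll below 0.1 N and velocity of joint lid below 0.1 rad/s and horizontal distance between narrow_roll and case below 0.065 m and z of narrow_roll in the frame of case below 0.026 m); the robot touches nothing.
It fails at once if the narrow roll is pushed more than 25 mm or tipped (distance of narrow_roll from where it was at the start of the episode above 0.025 m or angle between narrow_roll's own z axis and vertical above 0.3 rad).
It fails at once if the bottle is pushed more than 25 mm or tipped (distance of bottle from where it was at the start of the episode above 0.025 m or angle between bottle's own z axis and vertical above 0.3 rad).
It fails at once if the slide box is pushed more than 25 mm or tipped (distance of slide_box from where it was at the start of the episode above 0.025 m or angle between slide_box's own z axis and vertical above 0.3 rad).
It fails at once if the tumbler is pushed more than 25 mm or tipped (distance of tumbler from where it was at the start of the episode above 0.025 m or angle between tumbler's own z axis and vertical above 0.3 rad).
It also fails if it takes over 64 s, if anything falls off the work surface, if the arm or the gripper's body presses on something with over 40 N, if the wrist force passes 120 N, or if a joint passes its speed limit or range.

## Working session

There is one attempt and no reset: what is moved stays moved. The work goes in short steps, Python scripts to look and compute and a tool call to move; the robot and the scene stay as the last step left them, time stands still between calls to the robot, and variables do not carry over. Pictures are saved under pics/ and viewed, at most 10 in all, crops included, and the job is handed in when it is done.

Besides the shell and the picture viewer there is one more tool, called as name([rows], argument=value, ...), one row to a line, values as JSON. send_rows: Moves the arm, as the interface text tells. Its arguments: {"type":"object","properties":{"series":{"type":"array","items":{"type":"object","properties":{"fingers":{"type":"number"},"travel":{"type":"array","items":{"type":"number","minimum":-1,"maximum":1}},"twist":{"type":"number","minimum":-1,"maximum":1}}}}},"required":["series"]}

```bash
ls && mkdir -p pics && cat > h.py <<'E'
import numpy as np, cv2
from rig import robot, viewer, outline_of
def pts(cam, depth, mask):
    c=viewer.calibration(cam); v,u=np.nonzero(mask&(depth>0)); d=depth[v,u]
    P=np.c_[(u-c['cx'])/c['fx']*d,(v-c['cy'])/c['fy']*d,d,np.ones(len(d))]
    return (P@np.linalg.inv(np.array(c['view'])).T)[:,:3]
E
python3 - <<'E'
from h import *
ims=[]
for cam in ['top','side']:
    im,d=viewer.capture(cam); np.savez(f'pics/{cam}0.npz',im=im,d=d)
    ims.append(im)
    for n in ['case','lid','lid_tab','shelf','tray','bottle','slide_box','tumbler','wide_roll']:
        for r in outline_of(n,cam)[:2]:
            P=pts(cam,d,r['region'])
            if len(P): 
                print(cam,n,round(r['p'],2),r['box'],len(P),np.percentile(P,[2,50,98],axis=0).round().tolist())
                t=P[P[:,2]>np.percentile(P[:,2],90)-6]
                if cam=='top':
                  rc=cv2.minAreaRect(t[:,:2].astype(np.float32)); print('   top face',np.round(rc[0],1),np.round(rc[1],1),round(rc[2],1), t[:,2].mean().round(1))
s=robot.get_state(); print(s['tool_pos'],s['orientation'],s['opening'],s['clock'])
cv2.imwrite('pics/a.png',cv2.resize(np.vstack(ims),(512,768))[:, :, ::-1]) if 0 else cv2.imwrite('pics/a.png',cv2.resize(np.hstack(ims)[:,:,::-1],(800,300)))
E
```

```text
pics
top case 0.68 [295.3, 159.7, 397.1, 239.7] 6776 [[444.0, -340.0, 40.0], [534.0, -217.0, 95.0], [615.0, -94.0, 99.0]]
   top face [ 543.9 -219.5] [150.3 254.4] 1.6 95.5
top lid 0.96 [293.0, 160.5, 401.5, 240.4] 6607 [[442.0, -341.0, 67.0], [536.0, -219.0, 95.0], [616.0, -96.0, 99.0]]
   top face [ 543.9 -219.5] [150.3 254.3] 1.6 95.5
top lid_tab 0.68 [291.8, 159.2, 398.1, 238.0] 6650 [[444.0, -343.0, 65.0], [536.0, -220.0, 95.0], [616.0, -95.0, 99.0]]
   top face [ 543.9 -219.5] [150.3 254.3] 1.6 95.5
top lid_tab 0.25 [126.1, 112.9, 229.0, 213.6] 5576 [[527.0, 86.0, 1.0], [614.0, 211.0, 133.0], [719.0, 308.0, 136.0]]
   top face [636.4 198. ] [220.6 150.5] 73.7 133.1
top shelf 0.59 [126.5, 113.4, 231.1, 211.3] 5582 [[528.0, 86.0, 1.0], [615.0, 211.0, 133.0], [722.0, 309.0, 136.0]]
   top face [636.4 198. ] [220.6 150.5] 73.7 133.2
top tray 0.85 [127.0, 112.3, 230.0, 209.6] 5568 [[527.0, 87.0, 2.0], [615.0, 212.0, 133.0], [719.0, 309.0, 136.0]]
   top face [636.4 198. ] [220.6 150.5] 73.7 133.1
top bottle 0.75 [175.3, 121.8, 195.7, 155.9] 600 [[629.0, 149.0, 139.0], [643.0, 167.0,
[... 1426 characters left out ...]
.1, 281.7, 116.1] 976 [[629.0, 149.0, 140.0], [647.0, 158.0, 198.0], [671.0, 181.0, 253.0]]
side slide_box 0.8 [145.0, 205.6, 200.3, 244.9] 1725 [[323.0, -51.0, 6.0], [375.0, -10.0, 31.0], [428.0, 40.0, 33.0]]
side tumbler 0.81 [305.3, 127.9, 346.2, 199.0] 1483 [[693.0, -38.0, 8.0], [721.0, -8.0, 78.0], [762.0, 31.0, 153.0]]
side wide_roll 0.49 [309.1, 125.6, 346.5, 198.0] 1596 [[693.0, -38.0, 5.0], [723.0, -6.0, 79.0], [763.0, 33.0, 167.0]]
side wide_roll 0.36 [223.8, 209.4, 364.9, 376.9] 14621 [[444.0, -347.0, 17.0], [531.0, -246.0, 95.0], [615.0, -100.0, 97.0]]
[287.91265083 582.73709796 214.57551316] [ 2.27421022e-01  9.73796528e-01 -7.75855927e-06  2.61798550e-05] 0.9991676793410317 1.0
```

View pics/a.png

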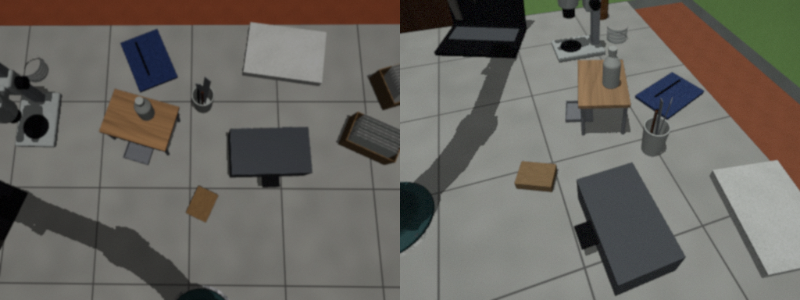

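The top view (left) shows the closed case at about (270,150) with its tab below it. The shelf and half-covered tray are at (140,125), with the bottle on the board. The slide box is at (202,203) and the tumbler at (202,95). The fitted sizes (150x254 and 220x150) match the given ones.

send_rows([
  {"fingers":1,"travel":[0,0,-0.1],"twist":-0.25},
  {"fingers":1,"travel":[0,0,-0.1],"twist":-0.25},
  {"fingers":1,"travel":[0,0,-0.1],"twist":-0.25},
  {"fingers":1,"travel":[0,0,0],"twist":-0.225},
  {"fingers":1,"travel":[0,0,0],"twist":0},
])

```text
clock: 1.5
tool_pos: [288.0, 582.9, 260.1]
orientation: [-0.014, 1.0, 0.001, 0.0]
force: [-0.0, -0.2, -0.7]
opening: 0.999
grip_force: 0.0
```

```bash
cat >> h.py <<'E'
from scipy.spatial.transform import Rotation as Rn
def rem(target, yaw=None):
    """remaining shift in tool axes (units of full scale) and twist"""
    s=robot.get_state(); R=Rn.from_quat(s['orientation']).as_matrix()
    y=np.degrees(np.arctan2(R[1,1],R[0,1]))
    print('t',round(s['clock'],2),'tcp',np.round(s['tool_pos'],1),'yaw_y',round(y,2),'tilt',np.round(R[:2,2],4),'F',np.round(s['force'],1),'open',round(s['opening'],3),'grip',round(s['grip_force'],1))
    out=R.T@(np.array(target)-s['tool_pos'])/150
    tw=None if yaw is None else -np.radians(yaw-y)/0.5
    print('  rem',np.round(out,3),'twist',tw)
CY=np.radians(1.6); CC=np.array([543.9,-219.5]); SY=np.radians(-16.3); SO=np.array([564.4,219.05])
def case(x,y,z): return np.r_[CC+[x*np.cos(CY)-y*np.sin(CY),x*np.sin(CY)+y*np.cos(CY)],z]
def shelf(x,y,z): return np.r_[SO+[x*np.cos(SY)-y*np.sin(SY),x*np.sin(SY)+y*np.cos(SY)],z]
E
python3 - <<'E'
from h import *
rem(case(-101,0,140),91.6)
for cam in ['top','side']:
    z=np.load(f'pics/{cam}0.npz'); P=pts(cam,z['d'],np.ones(z['d'].shape,bool))
    Q=np.c_[(P[:,:2]-CC)@np.array([[np.cos(CY),-np.sin(CY)],[np.sin(CY),np.cos(CY)]]),P[:,2]]
    m=(Q[:,0]>-125)&(Q[:,0]<-78)&(abs(Q[:,1])<60)&(Q[:,2]>50)
    print('tab',cam,m.sum(),np.percentile(Q[m],[1,50,99],axis=0).round(1).tolist())
    Q=np.c_[(P[:,:2]-SO)@np.array([[np.cos(SY),-np.sin(SY)],[np.sin(SY),np.cos(SY)]]),P[:,2]]
    m=(Q[:,0]>-70)&(Q[:,0]<-3)&(abs(Q[:,1])<70)&(Q[:,2]>8)&(Q[:,2]<25)
    print('tray rim',cam,m.sum(),np.percentile(Q[m],[2,50,98],axis=0).round(1).tolist())
    m=(Q[:,0]>-70)&(Q[:,0]<200)&(abs(Q[:,1])<150)&(Q[:,2]>125)&(Q[:,2]<140)
    print('board',np.percentile(Q[m],[1,50,99],axis=0).round(1).tolist())
E
```

```text
t 1.5 tcp [288.  582.9 260.1] yaw_y 91.65 tilt [0.0002 0.001 ] F [-0.  -0.2 -0.7] open 0.999 grip 0.0
  rem [-0.878 -5.397  0.796] twist 0.0016973466659707742
tab top 335 [[-114.8, -27.4, 62.0], [-97.2, 0.8, 69.5], [-79.2, 27.9, 73.8]]
tray rim top 115 [[-46.1, -46.0, 8.2], [-34.9, 5.0, 13.7], [-3.5, 46.4, 19.2]]
board [[0.5, -109.2, 128.5], [64.2, -0.5, 133.0], [148.0, 107.4, 137.0]]
tab side 706 [[-114.9, -27.5, 63.1], [-96.9, -1.9, 69.4], [-78.5, 27.4, 71.8]]
tray rim side 123 [[-46.0, -45.7, 8.2], [-32.9, -15.1, 14.0], [-4.8, 47.9, 17.3]]
board [[0.7, -109.8, 126.4], [58.7, -40.1, 133.1], [148.1, 106.9, 136.0]]
```

send_rows([
  {"fingers":1,"travel":[-0.13,-0.3,0],"twist":0},
  {"fingers":1,"travel":[-0.13,-0.3,0],"twist":0},
  {"fingers":1,"travel":[-0.13,-0.3,0],"twist":0},
  {"fingers":1,"travel":[-0.13,-0.3,0],"twist":0},
  {"fingers":1,"travel":[-0.13,-0.3,0],"twist":0},
])

```text
clock: 2.0
tool_pos: [392.2, 358.6, 259.3]
orientation: [-0.013, 1.0, -0.0, -0.0]
force: [0.5, -0.5, 1.5]
opening: 0.997
grip_force: 0.0
```

send_rows([
  {"fingers":1,"travel":[-0.13,-0.3,0],"twist":0},
  {"fingers":1,"travel":[-0.1,-0.3,0],"twist":0},
  {"fingers":1,"travel":[0,-0.3,0],"twist":0},
  {"fingers":1,"travel":[0,-0.3,0],"twist":0},
  {"fingers":1,"travel":[0,-0.3,0],"twist":0},
])

```text
clock: 2.5
tool_pos: [432.4, 134.8, 259.3]
orientation: [-0.013, 1.0, 0.0, -0.0]
force: [0.7, -0.4, -0.4]
opening: 1.001
grip_force: 0.0
```

send_rows([
  {"fingers":1,"travel":[0,-0.3,0],"twist":0},
  {"fingers":1,"travel":[0,-0.3,0],"twist":0},
  {"fingers":1,"travel":[0,-0.3,0],"twist":0},
  {"fingers":1,"travel":[0,-0.3,0],"twist":0},
  {"fingers":1,"travel":[0,-0.3,0.1],"twist":0},
])

```text
clock: 3.0
tool_pos: [440.1, -90.1, 245.9]
orientation: [-0.013, 1.0, 0.0, 0.002]
force: [1.1, -0.1, -0.8]
opening: 1.0
grip_force: 0.0
```

```bash
python3 -c "
from h import *
rem(case(-101,0,50),91.6)"
```

```text
t 3.0 tcp [440.1 -90.1 245.9] yaw_y 91.47 tilt [0.0042 0.0004] F [ 1.1 -0.1 -0.8] open 1.0 grip 0.0
  rem [ 0.009 -0.882  1.306] twist -0.0047035240738898185
```

send_rows([
  {"fingers":1,"travel":[0,-0.22,0],"twist":0},
  {"fingers":1,"travel":[0,-0.22,0.1],"twist":0},
  {"fingers":1,"travel":[0,-0.22,0.2],"twist":0},
  {"fingers":1,"travel":[0,-0.22,0.2],"twist":0},
  {"fingers":1,"travel":[0,0,0.1],"twist":0},
])

```text
clock: 3.5
tool_pos: [441.0, -224.2, 152.5]
orientation: [-0.01, 1.0, -0.001, -0.001]
force: [-0.2, 1.3, 0.3]
opening: 1.001
grip_force: 0.0
```

```bash
python3 -c "
from h import *
rem(case(-101,0,50),91.6)"
```

```text
t 3.5 tcp [ 441.  -224.2  152.5] yaw_y 91.1 tilt [-0.0027 -0.0018] F [-0.2  1.3  0.3] open 1.001 grip 0.0
  rem [-0.015  0.014  0.683] twist -0.017490513134875454
```

send_rows([
  {"fingers":1,"travel":[-0.01,0.01,0.2],"twist":-0.01},
  {"fingers":1,"travel":[0,0,0.2],"twist":0},
  {"fingers":1,"travel":[0,0,0.18],"twist":0},
  {"fingers":1,"travel":[0,0,0.1],"twist":0},
  {"fingers":1,"travel":[0,0,0],"twist":0},
])

```text
clock: 4.0
tool_pos: [442.6, -217.9, 50.5]
orientation: [-0.016, 1.0, 0.001, -0.002]
force: [-0.3, 0.1, -0.6]
opening: 0.998
grip_force: 0.0
```

send_rows([
  {"fingers":0.3,"travel":[0,0,0],"twist":0},
  {"fingers":0.3,"travel":[0,0,0],"twist":0},
  {"fingers":0.3,"travel":[0,0,0],"twist":0},
  {"fingers":0.3,"travel":[0,0,0],"twist":0},
  {"fingers":0.3,"travel":[0,0,0],"twist":0},
])

```text
clock: 4.5
tool_pos: [445.3, -222.9, 53.7]
orientation: [-0.016, 1.0, -0.003, 0.002]
force: [0.6, -6.8, -1.6]
opening: 0.608
grip_force: 30.0
```

```bash
python3 -c "
from h import *
rem(case(-101,0,50),91.6)
# arc increments in tool units per 0.16 rad: tool x=-case x
p=lambda t: np.array([-(75-176*np.cos(t)-5*np.sin(t)), -(58.5+176*np.sin(t)+5*np.cos(t))])
ts=np.arange(0,1.66,0.1)
for a,b in zip(ts,ts[1:]): print(round(b,2),np.round((p(b)-p(a))/150,3))"
```

```text
t 4.5 tcp [ 445.3 -222.9   53.7] yaw_y 91.8 tilt [ 0.0041 -0.0064] F [ 0.6 -6.8 -1.6] open 0.608 grip 30.0
  rem [0.016 0.004 0.025] twist 0.006896770630092925
0.1 [-0.003 -0.117]
0.2 [-0.014 -0.115]
0.3 [-0.026 -0.113]
0.4 [-0.037 -0.109]
0.5 [-0.048 -0.104]
0.6 [-0.058 -0.098]
0.7 [-0.068 -0.091]
0.8 [-0.078 -0.084]
0.9 [-0.086 -0.075]
1.0 [-0.093 -0.066]
1.1 [-0.1   -0.055]
1.2 [-0.106 -0.045]
1.3 [-0.11  -0.034]
1.4 [-0.114 -0.022]
1.5 [-0.116 -0.011]
1.6 [-0.117  0.001]
```

send_rows([
  {"fingers":0.3,"travel":[0,0,-0.06],"twist":0},
  {"fingers":0.3,"travel":[-0.003,0,-0.06],"twist":0},
  {"fingers":0.3,"travel":[-0.007,0,-0.06],"twist":0},
  {"fingers":0.3,"travel":[-0.01,0,-0.06],"twist":0},
  {"fingers":0.3,"travel":[-0.025,0,-0.11],"twist":0},
])

```text
clock: 5.0
tool_pos: [454.2, -222.6, 106.5]
orientation: [-0.016, 1.0, -0.004, 0.004]
force: [9.2, -9.3, -6.8]
opening: 0.602
grip_force: 30.0
```

```bash
cat >> h.py <<'E'
def arc(t,off=-10):
    # target TCP with tab mid at lid angle t, tcp off mm from tab mid
    rem(case(75-176*np.cos(t)-5*np.sin(t),0,58.5+176*np.sin(t)+5*np.cos(t)+off),91.6)
E
python3 -c "
from h import *
arc(0.3);arc(0.8)"
```

```text
t 5.0 tcp [ 454.2 -222.6  106.5] yaw_y 91.8 tilt [ 0.0078 -0.0073] F [ 9.2 -9.3 -6.8] open 0.602 grip 30.0
  rem [0.033 0.004 0.008] twist 0.007105270930141926
t 5.0 tcp [ 454.2 -222.6  106.5] yaw_y 91.8 tilt [ 0.0078 -0.0073] F [ 9.2 -9.3 -6.8] open 0.602 grip 30.0
  rem [-0.26  -0.001 -0.476] twist 0.007105270930141926
```

send_rows([
  {"fingers":0.3,"travel":[-0.045,0,-0.11],"twist":0},
  {"fingers":0.3,"travel":[-0.055,0,-0.103],"twist":0},
  {"fingers":0.3,"travel":[-0.065,0,-0.096],"twist":0},
  {"fingers":0.3,"travel":[-0.07,0,-0.088],"twist":0},
  {"fingers":0.3,"travel":[-0.075,0,-0.079],"twist":0},
])

```text
clock: 5.5
tool_pos: [498.8, -221.2, 177.7]
orientation: [-0.016, 1.0, -0.003, 0.002]
force: [7.1, -11.7, -10.5]
opening: 0.605
grip_force: 30.0
```

```bash
sed -i 's/np.cos(t)-5\*np.sin(t),0/np.cos(t)+5*np.sin(t),0/' h.py
python3 -c "
from h import *
for t in (.8,1,1.2,1.3): arc(t)"
```

```text
t 5.5 tcp [ 498.8 -221.2  177.7] yaw_y 91.79 tilt [ 0.0041 -0.0069] F [  7.1 -11.7 -10.5] open 0.605 grip 30.0
  rem [-0.008  0.003 -0.003] twist 0.006610475057461832
t 5.5 tcp [ 498.8 -221.2  177.7] yaw_y 91.79 tilt [ 0.0041 -0.0069] F [  7.1 -11.7 -10.5] open 0.605 grip 30.0
  rem [-0.196  0.001 -0.143] twist 0.006610475057461832
t 5.5 tcp [ 498.8 -221.2  177.7] yaw_y 91.79 tilt [ 0.0041 -0.0069] F [  7.1 -11.7 -10.5] open 0.605 grip 30.0
  rem [-0.408  0.    -0.243] twist 0.006610475057461832
t 5.5 tcp [ 498.8 -221.2  177.7] yaw_y 91.79 tilt [ 0.0041 -0.0069] F [  7.1 -11.7 -10.5] open 0.605 grip 30.0
  rem [-0.52  -0.001 -0.276] twist 0.006610475057461832
```

send_rows([
  {"fingers":0.3,"travel":[-0.094,0,-0.076],"twist":0},
  {"fingers":0.3,"travel":[-0.1,0,-0.067],"twist":0},
  {"fingers":0.3,"travel":[-0.104,0,-0.055],"twist":0},
  {"fingers":0.3,"travel":[-0.108,0,-0.043],"twist":0},
  {"fingers":0.3,"travel":[-0.112,0,-0.033],"twist":0},
])

```text
clock: 6.0
tool_pos: [574.1, -219.0, 219.2]
orientation: [-0.015, 1.0, -0.003, -0.0]
force: [-2.0, -7.9, 1.5]
opening: 0.607
grip_force: 30.0
```

```bash
python3 -c "
from h import *
for t in (1.3,1.5,1.7): arc(t)"
```

```text
t 6.0 tcp [ 574.1 -219.   219.2] yaw_y 91.73 tilt [-0.0008 -0.0056] F [-2.  -7.9  1.5] open 0.607 grip 30.0
  rem [-0.017  0.002 -0.002] twist 0.004420567290209672
t 6.0 tcp [ 574.1 -219.   219.2] yaw_y 91.73 tilt [-0.0008 -0.0056] F [-2.  -7.9  1.5] open 0.607 grip 30.0
  rem [-0.249  0.001 -0.035] twist 0.004420567290209672
t 6.0 tcp [ 574.1 -219.   219.2] yaw_y 91.73 tilt [-0.0008 -0.0056] F [-2.  -7.9  1.5] open 0.607 grip 30.0
  rem [-0.483  0.001 -0.022] twist 0.004420567290209672
```

send_rows([
  {"fingers":0.3,"travel":[-0.125,0,-0.018],"twist":0},
  {"fingers":0.3,"travel":[-0.117,0,-0.013],"twist":0},
  {"fingers":0.3,"travel":[-0.116,0,0.002],"twist":0},
  {"fingers":0.3,"travel":[-0.1,0,0.008],"twist":0},
  {"fingers":0.3,"travel":[-0.03,0,0],"twist":0},
])

```text
clock: 6.5
tool_pos: [649.6, -216.8, 223.0]
orientation: [-0.016, 1.0, -0.004, 0.002]
force: [-1.2, -8.4, 5.8]
opening: 0.604
grip_force: 30.0
```

send_rows([
  {"fingers":0.8,"travel":[0,0,0],"twist":0},
  {"fingers":0.8,"travel":[0,0,0],"twist":0},
  {"fingers":0.8,"travel":[0,0,0],"twist":0},
  {"fingers":0.8,"travel":[0,0,0],"twist":0},
  {"fingers":0.8,"travel":[0,0,0],"twist":0},
])

```text
clock: 7.0
tool_pos: [648.3, -211.2, 220.7]
orientation: [-0.017, 1.0, 0.0, -0.0]
force: [0.4, 0.1, 0.9]
opening: 0.802
grip_force: 0.0
```

send_rows([
  {"fingers":0.8,"travel":[0,0,-0.2],"twist":0},
  {"fingers":0.8,"travel":[0,0,-0.2],"twist":0},
  {"fingers":0.8,"travel":[0.1,0,-0.2],"twist":0},
  {"fingers":0.8,"travel":[0.3,0,0],"twist":0},
  {"fingers":0.8,"travel":[0.3,0,0],"twist":0},
])

```text
clock: 7.5
tool_pos: [542.8, -215.2, 311.3]
orientation: [-0.017, 1.0, -0.0, 0.001]
force: [-0.5, -0.6, 0.1]
opening: 0.8
grip_force: 0.0
```

send_rows([
  {"fingers":0.8,"travel":[0.3,0,0],"twist":0},
  {"fingers":0.8,"travel":[0.3,0,0],"twist":0},
  {"fingers":0.8,"travel":[0,0,0],"twist":0},
  {"fingers":0.8,"travel":[0,0,0],"twist":0},
])

```text
clock: 7.9
tool_pos: [453.5, -218.2, 311.6]
orientation: [-0.017, 1.0, 0.0, 0.001]
force: [0.1, 0.9, 0.3]
opening: 0.801
grip_force: 0.0
```

```bash
python3 - <<'E'
from h import *
rem(case(0,0,200),91.6)
ims=[]
for cam in ['top','side']:
    im,d=viewer.capture(cam); ims.append(im); P=pts(cam,d,np.ones(d.shape,bool))
    Q=np.c_[(P[:,:2]-CC)@np.array([[np.cos(CY),-np.sin(CY)],[np.sin(CY),np.cos(CY)]]),P[:,2]]
    for y in (52,-52):
        m=(np.hypot(Q[:,0],Q[:,1]-y)<31)&(Q[:,2]<95)
        r=m&(np.hypot(Q[:,0],Q[:,1]-y)>17)&(Q[:,2]>35)
        print(cam,y,m.sum(),'ring z',np.percentile(Q[r,2],[10,50,90]).round(1) if r.any() else None, 'xy mid',((Q[r,:2].min(0)+Q[r,:2].max(0))/2).round(1) if r.any() else None)
    m=(Q[:,0]>60)&(abs(Q[:,1])<26)&(Q[:,2]>215)&(Q[:,2]<250); print('tab',m.sum(),np.median(Q[m],axis=0) if m.any() else None)
cv2.imwrite('pics/b.png',cv2.resize(np.hstack(ims)[:,:,::-1],(800,300)))
E
```

```text
t 7.9 tcp [ 453.5 -218.2  311.6] yaw_y 91.9 tilt [0.0024 0.0006] F [0.1 0.9 0.3] open 0.801 grip 0.0
  rem [-0.6   -0.029  0.745] twist 0.0104927316920431
top 52 438 ring z [41.7 44.8 47.3] xy mid [ 0.5 53.6]
top -52 268 ring z [65.2 68.8 71. ] xy mid [ -1.  -51.4]
tab 249 [113.44027674  -1.4224635  238.20416033]
side 52 967 ring z [41.3 44.6 46.4] xy mid [-0.9 52. ]
side -52 1380 ring z [47.4 68.5 70.1] xy mid [ -0.8 -51.5]
tab 606 [112.40914125  -1.03000541 234.90910736]
```

View pics/b.png

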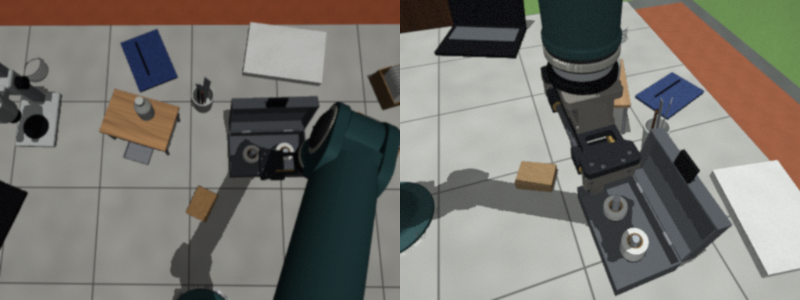

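The lid now rests open on its stop: the tab is at case x=113 and z≈236, where 112 is expected. The wide roll is on spindle_b (top at z 68.5, near (285,150) in the top view), and the narrow roll is on spindle_a.

send_rows([
  {"fingers":0.85,"travel":[-0.2,-0.12,0.1],"twist":0.01},
  {"fingers":0.85,"travel":[-0.2,-0.13,0.1],"twist":0},
  {"fingers":0.85,"travel":[-0.18,-0.13,0.2],"twist":0},
  {"fingers":0.85,"travel":[0,0,0.3],"twist":0},
  {"fingers":0.85,"travel":[0,0,0],"twist":0},
])

```text
clock: 8.5
tool_pos: [540.1, -270.6, 198.8]
orientation: [-0.015, 1.0, 0.002, -0.006]
force: [-0.6, -0.0, -0.2]
opening: 0.849
grip_force: 0.0
```

```bash
python3 -c "
from h import *
rem(case(-4.5,-51.7,59),91.6)"
```

```text
t 8.5 tcp [ 540.1 -270.6  198.8] yaw_y 91.71 tilt [-0.0123  0.0034] F [-0.6 -0.  -0.2] open 0.849 grip 0.0
  rem [-0.016 -0.009  0.932] twist 0.0037352518559812626
```

send_rows([
  {"fingers":0.85,"travel":[0,0,0.2],"twist":0},
  {"fingers":0.85,"travel":[0,0,0.2],"twist":0},
  {"fingers":0.85,"travel":[0,0,0.15],"twist":0},
  {"fingers":0.85,"travel":[0,0,0.1],"twist":0},
  {"fingers":0.85,"travel":[0,0,0],"twist":0},
])

```text
clock: 9.0
tool_pos: [542.1, -271.9, 107.4]
orientation: [-0.015, 1.0, 0.0, -0.001]
force: [-0.5, 0.0, 0.3]
opening: 0.851
grip_force: 0.0
```

```bash
python3 -c "
from h import *
rem(case(-4.5,-51.7,59),91.6)"
```

```text
t 9.0 tcp [ 542.1 -271.9  107.4] yaw_y 91.69 tilt [-0.0021  0.0009] F [-0.5  0.   0.3] open 0.851 grip 0.0
  rem [0.008 0.004 0.323] twist 0.003179423629292773
```

send_rows([
  {"fingers":0.85,"travel":[0.008,0.004,0.12],"twist":0},
  {"fingers":0.85,"travel":[0,0,0.1],"twist":0},
  {"fingers":0.85,"travel":[0,0,0.07],"twist":0},
  {"fingers":0.85,"travel":[0,0,0.03],"twist":0},
  {"fingers":0.85,"travel":[0,0,0],"twist":0},
])

```text
clock: 9.5
tool_pos: [540.9, -272.0, 59.9]
orientation: [-0.014, 1.0, 0.0, -0.0]
force: [0.8, 0.4, -0.5]
opening: 0.848
grip_force: 0.0
```

send_rows([
  {"fingers":0.5,"travel":[0,0,0],"twist":0},
  {"fingers":0.5,"travel":[0,0,0],"twist":0},
  {"fingers":0.5,"travel":[0,0,0],"twist":0},
  {"fingers":0.5,"travel":[0,0,0],"twist":0},
  {"fingers":0.5,"travel":[0,0,0],"twist":0},
])

```text
clock: 10.0
tool_pos: [541.4, -272.1, 60.8]
orientation: [-0.014, 1.0, -0.0, 0.0]
force: [-0.6, -0.2, 3.7]
opening: 0.639
grip_force: 30.0
```

```bash
python3 -c "
from h import *
rem(case(-4.5,-51.7,59),91.6)"
```

```text
t 10.0 tcp [ 541.4 -272.1   60.8] yaw_y 91.64 tilt [ 0.001  -0.0001] F [-0.6 -0.2  3.7] open 0.639 grip 30.0
  rem [0.004 0.006 0.012] twist 0.0015372861913521972
```

send_rows([
  {"fingers":0.5,"travel":[0,0,-0.04],"twist":0},
  {"fingers":0.5,"travel":[0,0,-0.08],"twist":0},
  {"fingers":0.5,"travel":[0,0,-0.12],"twist":0},
  {"fingers":0.5,"travel":[0,0,-0.15],"twist":0},
  {"fingers":0.5,"travel":[0,0,-0.15],"twist":0},
])

```text
clock: 10.5
tool_pos: [540.7, -272.1, 142.5]
orientation: [-0.014, 1.0, -0.0, -0.0]
force: [0.0, -0.1, -2.4]
opening: 0.64
grip_force: 30.0
```

send_rows([
  {"fingers":0.5,"travel":[0,0,-0.15],"twist":0},
  {"fingers":0.5,"travel":[0,0,-0.1],"twist":0},
  {"fingers":0.5,"travel":[0,0,-0.05],"twist":0},
  {"fingers":0.5,"travel":[0,0,0],"twist":0},
  {"fingers":0.5,"travel":[0,0,0],"twist":0},
])

```text
clock: 11.0
tool_pos: [540.6, -271.7, 185.5]
orientation: [-0.014, 1.0, 0.0, -0.001]
force: [-0.3, 0.2, -1.7]
opening: 0.636
grip_force: 30.0
```

```bash
python3 - <<'E'
from h import *
rem(shelf(-90,0,185),73.7)
im,d=viewer.capture('side')
cv2.imwrite('pics/c.png',cv2.resize(im[130:,150:420,::-1],None,fx=2,fy=2))
P=pts('side',d,np.ones(d.shape,bool)); t=robot.get_state()['tool_pos']
m=(np.hypot(P[:,0]-t[0],P[:,1]-t[1])<40)&(P[:,2]<t[2]+5)&(P[:,2]>90)
print(np.percentile(P[m],[1,10,50,90,99],axis=0).round(1))
E
```

```text
t 11.0 tcp [ 540.6 -271.7  185.5] yaw_y 91.65 tilt [-0.0012  0.0006] F [-0.3  0.2 -1.7] open 0.636 grip 30.0
  rem [0.318 3.45  0.006] twist 0.626459973605508
[[ 514.5 -301.3  147.6]
 [ 515.1 -297.8  152. ]
 [ 523.9 -283.9  169.3]
 [ 544.3 -255.9  187. ]
 [ 549.6 -241.2  189.9]]
```

View pics/c.png

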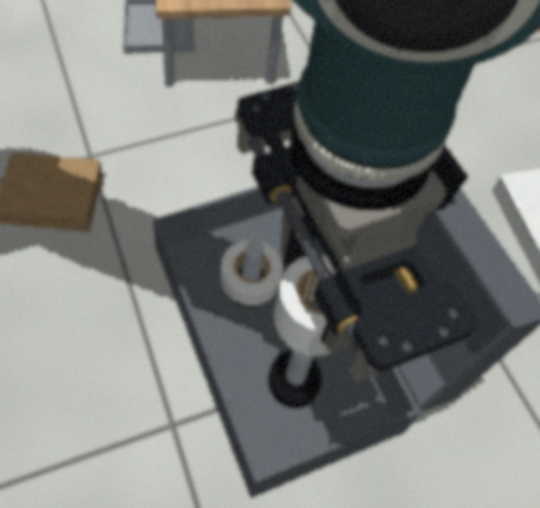

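The roll is held upright clear of its spindle at crop pixel (305,310), and the narrow roll is still seated at (250,270). Next I'll check how far the gripper body reaches, because it has to pass above the shelf board.

```bash
python3 - <<'E'
from h import *
s=robot.get_state(); R=Rn.from_quat(s['orientation']).as_matrix()
for cam in ('side','top'):
    im,d=viewer.capture(cam); P=pts(cam,d,np.ones(d.shape,bool))
    Q=(P-s['tool_pos'])@R
    for a in range(-50,260,15):
        m=(Q[:,2]<-a)&(Q[:,2]>=-a-15)&(np.hypot(Q[:,0],Q[:,1])<130)&(Q[:,0]>-85)
        if m.sum()>5: print(cam,'above tcp',a,m.sum(),'x',np.percentile(Q[m,0],[1,99]).round(),'y',np.percentile(Q[m,1],[1,99]).round())
E
```

```text
side above tcp -50 31 x [-10.  26.] y [-29.  17.]
side above tcp -35 152 x [-9. 26.] y [-28.  16.]
side above tcp -20 145 x [-8. 26.] y [-27.  16.]
side above tcp -5 614 x [-19.  26.] y [-40.  34.]
side above tcp 10 116 x [-4. 17.] y [-43.  42.]
side above tcp 25 96 x [-9. 11.] y [-44.  44.]
side above tcp 40 60 x [-6. 11.] y [-45.  44.]
side above tcp 55 19 x [-1. 11.] y [30. 43.]
side above tcp 70 10 x [ 5. 11.] y [34. 35.]
side above tcp 85 181 x [-6. 32.] y [-85.  86.]
side above tcp 100 1356 x [-12.  32.] y [-89.  82.]
side above tcp 115 786 x [-23.  32.] y [-94.  90.]
side above tcp 130 3145 x [-29.  30.] y [-93.  93.]
side above tcp 145 280 x [-19.  24.] y [-40.  13.]
side above tcp 160 333 x [-26.  31.] y [-40. -10.]
side above tcp 175 1342 x [-29.  38.] y [-40.  18.]
side above tcp 190 223 x [-11.  33.] y [-32.   7.]
side above tcp 205 626 x [-19.  38.] y [-37.  14.]
side above tcp 220 971 x [-25.  38.] y [-37.  22.]
side above tcp 235 841 x [-18.  36.] y [-35.  14.]
side above tcp 250 923 x [-17.  36.] y [-35.  16.]
top above tcp -50 9 x [ 6. 26.] y [-1. 28.]
top above tcp -35 26 x [ 3. 26.] y [-11.  28.]
top above tcp -20 28 x [-19.  26.] y [-5. 26.]
top above tcp -5 107 x [-32.  25.] y [-12.  38.]
top above tcp 10 8 x [-30.  22.] y [-7. 16.]
top above tcp 85 9 x [27. 31.] y [35. 87.]
top above tcp 100 322 x [-30.  32.] y [20. 84.]
top above tcp 115 181 x [-28.  31.] y [21. 95.]
top above tcp 130 624 x [-29.  30.] y [20. 95.]
top above tcp 175 89 x [-28.  19.] y [25. 38.]
top above tcp 190 7 x [-9. 12.] y [30. 37.]
top above tcp 205 51 x [-27.  14.] y [27. 38.]
top above tcp 220 56 x [-28.  11.] y [25. 39.]
```

send_rows([
  {"fingers":0.5,"travel":[0.02,0.15,-0.05],"twist":0},
  {"fingers":0.5,"travel":[0.03,0.25,-0.05],"twist":0},
  {"fingers":0.5,"travel":[0.03,0.25,0],"twist":0},
  {"fingers":0.5,"travel":[0.03,0.25,0],"twist":0},
  {"fingers":0.5,"travel":[0.03,0.25,0],"twist":0},
])

```text
clock: 11.65
tool_pos: [514.4, -98.8, 200.7]
orientation: [-0.014, 1.0, 0.0, -0.0]
force: [0.4, 0.5, -2.3]
opening: 0.64
grip_force: 30.0
```

send_rows([
  {"fingers":0.5,"travel":[0.03,0.25,0],"twist":0},
  {"fingers":0.5,"travel":[0.03,0.25,0],"twist":0},
  {"fingers":0.5,"travel":[0.03,0.25,0],"twist":0},
  {"fingers":0.5,"travel":[0.03,0.25,0],"twist":0},
  {"fingers":0.5,"travel":[0.03,0.25,0],"twist":0},
])

```text
clock: 12.15
tool_pos: [486.5, 87.9, 200.8]
orientation: [-0.014, 1.0, -0.0, -0.0]
force: [0.3, -0.8, -2.0]
opening: 0.637
grip_force: 30.0
```

send_rows([
  {"fingers":0.5,"travel":[0.03,0.25,0],"twist":0},
  {"fingers":0.5,"travel":[0,0.25,0],"twist":0},
  {"fingers":0.5,"travel":[0,0.25,0],"twist":0},
  {"fingers":0.5,"travel":[0,0.2,0],"twist":0},
  {"fingers":0.5,"travel":[0,0.1,0],"twist":0},
])

```text
clock: 12.65
tool_pos: [477.3, 246.7, 200.5]
orientation: [-0.016, 1.0, 0.0, -0.001]
force: [-0.4, -1.0, -1.5]
opening: 0.636
grip_force: 30.0
```

send_rows([
  {"fingers":0.5,"travel":[0,0,0],"twist":0.15},
  {"fingers":0.5,"travel":[0,0,0],"twist":0.15},
  {"fingers":0.5,"travel":[0,0,0],"twist":0.15},
  {"fingers":0.5,"travel":[0,0,0],"twist":0.15},
  {"fingers":0.5,"travel":[0,0,0],"twist":0.025},
])

```text
clock: 13.15
tool_pos: [478.3, 242.7, 200.8]
orientation: [0.143, 0.99, -0.001, -0.0]
force: [0.2, 0.0, -1.1]
opening: 0.634
grip_force: 30.0
```

```bash
python3 -c "
from h import *
rem(shelf(-90,0,120),73.7)"
```

```text
t 13.15 tcp [478.3 242.7 200.8] yaw_y 73.61 tilt [-0.0005 -0.0011] F [ 0.2  0.  -1.1] open 0.634 grip 30.0
  rem [0.005 0.01  0.539] twist -0.003042013947606156
```

send_rows([
  {"fingers":0.5,"travel":[0,0.01,0.2],"twist":0},
  {"fingers":0.5,"travel":[0,0,0.25],"twist":0},
  {"fingers":0.5,"travel":[0,0,0.2],"twist":0},
  {"fingers":0.5,"travel":[0,0,0.12],"twist":0},
  {"fingers":0.5,"travel":[0,0,0],"twist":0},
])

```text
clock: 13.65
tool_pos: [476.9, 243.5, 83.1]
orientation: [0.141, 0.99, -0.002, -0.002]
force: [-0.7, -0.1, -2.1]
opening: 0.64
grip_force: 30.0
```

```bash
python3 - <<'E'
from h import *
rem(shelf(-14,0,85),73.7)
s=robot.get_state(); R=Rn.from_quat(s['orientation']).as_matrix()
ims=[]
for cam in ('side','top'):
    im,d=viewer.capture(cam); ims.append(im); P=pts(cam,d,np.ones(d.shape,bool))
    Q=(P-s['tool_pos'])@R
    m=(np.hypot(Q[:,0],Q[:,1])<45)&(Q[:,2]>4)&(Q[:,2]<50)&(P[:,2]>6)
    if m.sum()>9: 
        q=Q[m]; print(cam,m.sum(),np.percentile(q,[1,50,99],axis=0).round(1).tolist())
        from scipy.optimize import least_squares
        for lo,hi in((5,20),(20,38)):
            b=q[(q[:,2]>lo)&(q[:,2]<hi)]
            r=least_squares(lambda c:np.hypot(b[:,0]-c[0],b[:,1]-c[1])-30,[-4,0],loss='soft_l1').x; print('  centre',lo,r.round(1),len(b))
    m=(np.hypot(Q[:,0],Q[:,1])<31)&(Q[:,2]<3)&(Q[:,2]>-14)&(abs(Q[:,1])<22); print('  top z',np.percentile(Q[m,2],[5,50,95]).round(1) if m.any() else None)
cv2.imwrite('pics/d.png',cv2.resize(np.hstack([ims[0][60:260,130:380],ims[1][60:260,90:340]])[:,:,::-1],(800,320)))
E
```

```text
t 13.65 tcp [476.9 243.5  83.1] yaw_y 73.76 tilt [-0.0048 -0.0037] F [-0.7 -0.1 -2.1] open 0.64 grip 30.0
  rem [-0.512  0.007 -0.015] twist 0.0020106331284120166
side 256 [[-33.4, -30.1, 4.4], [-8.1, -23.6, 20.0], [24.4, 16.2, 39.1]]
  centre 5 [-3.4  1.9] 119
  centre 20 [-3.6  1.7] 123
  top z [-10.2  -8.1  -0.1]
  top z [-10.6 -10.6 -10.6]
```

View pics/d.png

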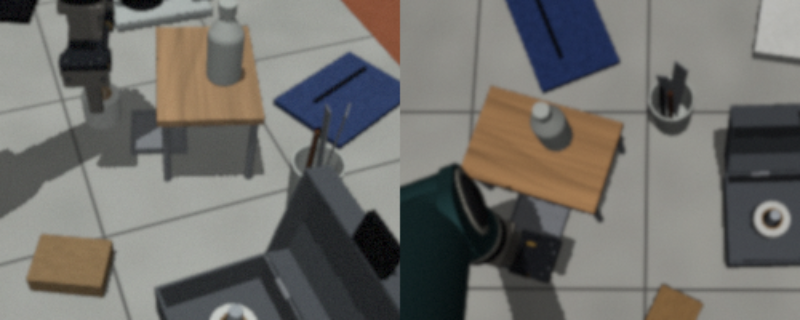

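The roll hangs upright in the fingers in front of the shelf, at (100,105) in the left view. Its centre is 3.5 mm ahead of the tool and its top 8 mm above the TCP. The bottle and the open lid are untouched.

send_rows([
  {"fingers":0.5,"travel":[-0.08,0,0],"twist":0},
  {"fingers":0.5,"travel":[-0.12,0,0],"twist":0},
  {"fingers":0.5,"travel":[-0.1,0,0],"twist":0},
  {"fingers":0.5,"travel":[-0.07,0,0],"twist":0},
  {"fingers":0.5,"travel":[-0.05,0,0],"twist":0},
])

```text
clock: 14.25
tool_pos: [540.6, 227.1, 86.3]
orientation: [0.142, 0.99, 0.0, 0.001]
force: [-0.4, 0.2, -2.7]
opening: 0.635
grip_force: 30.0
```

```bash
python3 -c "
from h import *
rem(shelf(-14,0,75),73.7)"
```

```text
t 14.25 tcp [540.6 227.1  86.3] yaw_y 73.68 tilt [0.0011 0.0003] F [-0.4  0.2 -2.7] open 0.635 grip 30.0
  rem [-0.074 -0.007  0.075] twist -0.0005956162024653022
```

send_rows([
  {"fingers":0.5,"travel":[-0.035,-0.01,0.02],"twist":0},
  {"fingers":0.5,"travel":[-0.035,0,0.03],"twist":0},
  {"fingers":0.5,"travel":[0,0,0.03],"twist":0},
  {"fingers":0.5,"travel":[0,0,0.03],"twist":0},
  {"fingers":0.5,"travel":[0,0,0],"twist":0},
])

```text
clock: 14.75
tool_pos: [547.7, 223.3, 68.2]
orientation: [0.141, 0.99, -0.0, -0.001]
force: [-0.5, 0.6, -2.3]
opening: 0.634
grip_force: 30.0
```

```bash
python3 -c "
from h import *
rem(shelf(-14,-0.7,48),73.7)"
```

```text
t 14.75 tcp [547.7 223.3  68.2] yaw_y 73.77 tilt [-0.0019 -0.0007] F [-0.5  0.6 -2.3] open 0.634 grip 30.0
  rem [-0.022 -0.001  0.135] twist 0.0024956864387217104
```

send_rows([
  {"fingers":0.5,"travel":[-0.02,0,0.02],"twist":0},
  {"fingers":0.5,"travel":[0,0,0.03],"twist":0},
  {"fingers":0.5,"travel":[0,0,0.03],"twist":0},
  {"fingers":0.5,"travel":[0,0,0.02],"twist":0},
  {"fingers":0.5,"travel":[0,0,0],"twist":0},
])

```text
clock: 15.25
tool_pos: [551.2, 222.3, 53.6]
orientation: [0.141, 0.99, -0.0, -0.0]
force: [-0.7, 0.3, -1.2]
opening: 0.638
grip_force: 30.0
```

```bash
python3 -c "
from h import *
rem(shelf(-14,-0.7,47),73.7)"
```

```text
t 15.25 tcp [551.2 222.3  53.6] yaw_y 73.74 tilt [-0.001  -0.0005] F [-0.7  0.3 -1.2] open 0.638 grip 30.0
  rem [ 0.003 -0.001  0.044] twist 0.0012633539297051122
```

send_rows([
  {"fingers":0.5,"travel":[0,0,0.015],"twist":0},
  {"fingers":0.5,"travel":[0,0,0.015],"twist":0},
  {"fingers":0.5,"travel":[0,0,0.01],"twist":0},
  {"fingers":0.5,"travel":[0,0,0],"twist":0},
  {"fingers":0.5,"travel":[0,0,0],"twist":0},
])

```text
clock: 15.75
tool_pos: [551.7, 222.5, 48.3]
orientation: [0.141, 0.99, 0.0, 0.0]
force: [-0.6, 0.6, -1.1]
opening: 0.635
grip_force: 30.0
```

```bash
python3 - <<'E'
from h import *
rem(shelf(-14,-0.7,45),73.7)
im,d=viewer.capture('side'); P=pts('side',d,np.ones(d.shape,bool)); s=robot.get_state(); R=Rn.from_quat(s['orientation']).as_matrix()
Q=(P-s['tool_pos'])@R
m=(np.hypot(Q[:,0],Q[:,1])<45)&(Q[:,2]>0)&(P[:,2]>16)&(P[:,2]<60)&(Q[:,0]>-12); print(m.sum(),np.percentile(P[m],[1,50,99],axis=0).round(1))
cv2.imwrite('pics/e.png',cv2.resize(im[60:200,180:320,::-1],(560,560)))
E
```

```text
t 15.75 tcp [551.7 222.5  48.3] yaw_y 73.74 tilt [0.0001 0.    ] F [-0.6  0.6 -1.1] open 0.635 grip 30.0
  rem [ 0.006 -0.003  0.022] twist 0.001231134209417094
132 [[517.1 191.6  16.2]
 [537.6 200.   29.4]
 [565.5 236.5  47.4]]
```

View pics/e.png

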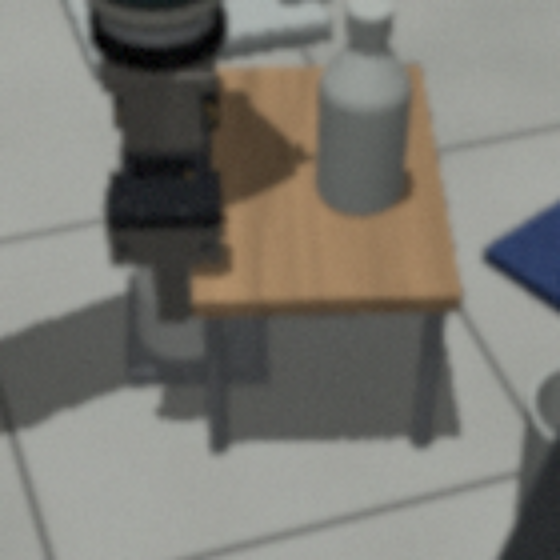

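The roll is inside the tray at (180,330), upright, and the body is clear above the board. I'll lower it the last few mm and release.

send_rows([
  {"fingers":0.5,"travel":[0,0,0.01],"twist":0},
  {"fingers":0.5,"travel":[0,0,0.005],"twist":0},
  {"fingers":0.5,"travel":[0,0,0],"twist":0},
  {"fingers":0.5,"travel":[0,0,0],"twist":0},
])

```text
clock: 16.2
tool_pos: [551.9, 222.6, 47.8]
orientation: [0.141, 0.99, 0.0, 0.0]
force: [-5.4, -1.0, 11.9]
opening: 0.641
grip_force: 36.9
```

```bash
python3 -c "
from h import *
rem(shelf(-14,-0.7,45),73.7)"
```

```text
t 16.2 tcp [551.9 222.6  47.8] yaw_y 73.73 tilt [0.0005 0.0009] F [-5.4 -1.  11.9] open 0.641 grip 36.9
  rem [ 0.007 -0.004  0.019] twist 0.0011186968999121578
```

send_rows([
  {"fingers":0.5,"travel":[0,0,-0.006],"twist":0},
  {"fingers":0.5,"travel":[0,0,0],"twist":0},
  {"fingers":0.95,"travel":[0,0,0],"twist":0},
  {"fingers":0.95,"travel":[0,0,0],"twist":0},
  {"fingers":0.95,"travel":[0,0,0],"twist":0},
])

```text
clock: 16.7
tool_pos: [553.2, 224.6, 48.1]
orientation: [0.141, 0.99, 0.002, 0.002]
force: [1.8, 4.5, 6.1]
opening: 0.88
grip_force: 2.9
```

send_rows([
  {"fingers":0.95,"travel":[0,0,0],"twist":0},
  {"fingers":0.95,"travel":[0,0,-0.03],"twist":0},
  {"fingers":0.95,"travel":[0,0,-0.05],"twist":0},
  {"fingers":0.95,"travel":[0.03,0,-0.05],"twist":0},
  {"fingers":0.95,"travel":[0.1,0,0],"twist":0},
])

```text
clock: 17.2
tool_pos: [534.2, 227.2, 67.6]
orientation: [0.143, 0.99, 0.0, 0.001]
force: [0.1, -0.7, -0.1]
opening: 0.949
grip_force: 0.0
```

send_rows([
  {"fingers":0.95,"travel":[0.2,0,0],"twist":0},
  {"fingers":0.95,"travel":[0.25,0,0],"twist":0},
  {"fingers":0.95,"travel":[0.2,0,-0.2],"twist":0},
  {"fingers":0.95,"travel":[0,0,-0.25],"twist":0},
  {"fingers":0.95,"travel":[0,0,-0.2],"twist":0},
])

```text
clock: 17.7
tool_pos: [437.0, 255.8, 165.2]
orientation: [0.14, 0.99, 0.0, -0.0]
force: [0.6, -0.1, 0.0]
opening: 0.953
grip_force: 0.0
```

```bash
python3 - <<'E'
from h import *
from scipy.optimize import least_squares
rem(shelf(-14,-0.7,45),73.7)
im,d=viewer.capture('side'); P=pts('side',d,np.ones(d.shape,bool))
Q=np.c_[(P[:,:2]-SO)@np.array([[np.cos(SY),-np.sin(SY)],[np.sin(SY),np.cos(SY)]]),P[:,2]]
m=(np.hypot(Q[:,0]+8,Q[:,1])<42)&(Q[:,2]>17)&(Q[:,2]<70)&(Q[:,0]<-2); q=Q[m]
print(m.sum(),np.percentile(q,[1,50,95,99],axis=0).round(1).tolist())
b=q[(q[:,2]<45)]
print(least_squares(lambda c:np.hypot(b[:,0]-c[0],b[:,1]-c[1])-30,[-8,0],loss='soft_l1').x.round(1))
cv2.imwrite('pics/f.png',cv2.resize(im[60:384,140:440,::-1],(555,600)))
E
```

```text
t 17.7 tcp [437.  255.8 165.2] yaw_y 73.88 tilt [-0.0009  0.0002] F [ 0.6 -0.1  0. ] open 0.953 grip 0.0
  rem [-0.791 -0.004  0.8  ] twist 0.006279632222387915
317 [[-37.4, -29.4, 18.3], [-18.4, -13.7, 47.1], [-3.6, 22.7, 53.7], [-2.9, 26.5, 54.3]]
[ 2.3 -6.9]
```

View pics/f.png

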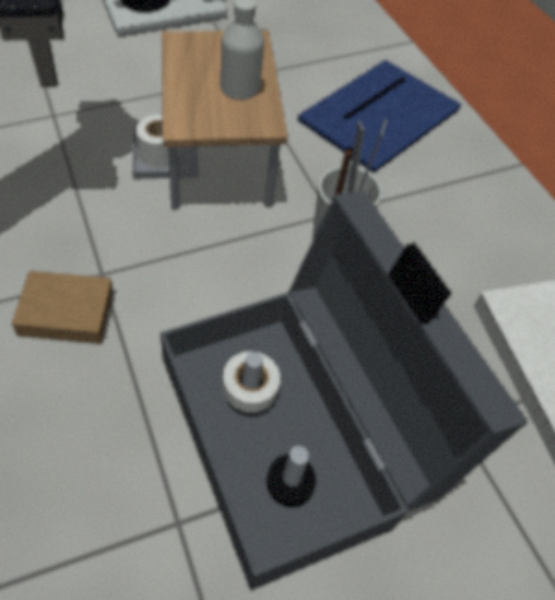

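The roll sits in the tray at (153,142), the lid is open, the narrow roll is seated, and nothing else has moved. One check that the roll is flat before handing in.

```bash
python3 - <<'E'
from h import *
from scipy.optimize import least_squares
for cam in ('side','top'):
    im,d=viewer.capture(cam); P=pts(cam,d,np.ones(d.shape,bool))
    Q=np.c_[(P[:,:2]-SO)@np.array([[np.cos(SY),-np.sin(SY)],[np.sin(SY),np.cos(SY)]]),P[:,2]]
    m=(np.hypot(Q[:,0]+7.5,Q[:,1])<36)&(Q[:,2]>46)&(Q[:,2]<70)&(Q[:,0]<-2); q=Q[m]
    if len(q)<10: print(cam,len(q)); continue
    A=np.c_[q[:,:2],np.ones(len(q))]
    r=least_squares(lambda c:A@c-q[:,2],[0,0,51],loss='soft_l1').x
    print(cam,len(q),'tilt',r[:2].round(3),'z at centre',(r[2]-7*r[0]).round(1),'y range',np.percentile(q[:,1],[2,98]).round(1),'xmin',np.percentile(q[:,0],2).round(1))
E
```

```text
side 167 tilt [-0.004  0.001] z at centre 51.7 y range [-28.2  27.8] xmin -36.1
top 189 tilt [0.004 0.007] z at centre 52.2 y range [-28.   28.2] xmin -37.0
```

Flat, with the top at about 51 mm and the centre at about (-7, 0).

```bash
python3 -c "
from rig import robot
print(robot.hand_in())"
```

```text
the job is handed in; nothing more can be done
None
```

The job is handed in, with no verdict returned: at my last check the wide roll stood flat in the tray about 7 mm from its centre, the lid was open on its stop, the narrow roll was on its spindle, and nothing else had visibly moved.

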